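# Switch the valve test console over to the loaded nest

### The arm

A 6-joint arm with a two-finger parallel gripper is mounted at the origin on a cart in front of the work surface, level with it; the furniture and walls round the work are solid. World frame = base frame: x ahead of the robot, y to its left, z up, the work surface at z = 0. Lengths are in mm, angles in rad, forces in N, time in s.
With the tool pointing down it reaches from about 350 to 875 mm from the base axis. Payload 15.5 kg.
Tool frame: the origin (TCP) lies at the very end of the fingers, on their centre line; the grasp point (between the pads) lies 19 mm behind it; z points along the fingers, y is the direction in which the jaws open and shut (so a half turn about z gives the same grasp; the last joint's range is limited). The gripper opens to 85 mm and grips with 20 to 120 N. Pads are 22 mm wide; open, the fingers measure 114 mm over their backs; the gripper's body (76 mm by 85 mm) begins 54 mm behind the grasp point. The pads swing forward as they close: fully open they stand 13 mm farther back than shut.
Start: joints at [1.026, 0.494, 1.345, -0, 1.302, -0.096], TCP at [271.737, 562.837, 231.277] pointing down, gripper open.
Joint ranges: [-2.91, 2.91], [-0.82, 2.16], [0.22, 2.67], [-1.22, 4.37], [0.12, 2.79], [-3.08, 3.08]. Speed limits (rad/s): [1.89, 1.89, 2.57, 3.01, 3.01, 3.01].

### API

Orientations are given as a unit quaternion [x, y, z, w].
In Python, from plant import read_state, camera, close_job gives the robot as it stands. The module is installed in compiled form; this text tells all that it offers.
- The arm moves only by the tool play_rows, never from a script. Its argument "steps" is a list of rows, each an object of numbers: "dx", "dy", "dz": the shift along the tool's x, y, z in m; "rx", "ry", "rz": the turn, a rotation vector about the tool's x, y, z in degrees; "hand": the finger opening in m, from 0 to 0.0854. In form: [{"dx": .., "dy": .., "dz": .., "rx": .., "ry": .., "rz": .., "hand": ..}, ...]. A call has 1 to 20 rows; each row shifts and turns the pose as measured when the row begins, along the tool's axes as they then stand; what a row does not reach is not made up. A row lasts 1/10 s, in which the tool goes at most 50 mm and 8.59 degrees, less where a joint would pass 70% of its speed; a pose out of reach is approached as far as the arm can. A call is refused whole if a number of a shift passes 0.05 or a number of a turn 8.59, either way. A call with a gripper value outside its range is refused whole. The fingers move at their own pace and stop on an object; "newtons" is the grip in N (left out, the last holds). Time passes only in rows, so rows that do not move let the fingers close. It gives the time, the measured TCP pose, the force and the opening at its end, in the units of the state.
- read_state(): the state, without advancing time (a new reading comes with each control period).
- camera(name): name is "scene" or "top" or "wrist"; returns a dict with "image" (480x640x3 uint8, red, green, blue), "camera_matrix" (3x3 intrinsics, pixels), "T" (4x4, takes a point from camera to world coordinates); the wrist camera has in their place "T_tool_cam" (4x4, takes a point from camera to tool coordinates, whose origin is the TCP and whose axes are the flange's). Camera axes: x right, y down, z forward; pixel columns grow to the right and rows downward; lengths in mm; the calibration is good to about 2 mm. A picture is of the moment at which its call begins: read the wrist's pose just before it. There is no depth.
- close_job(): hands the job in, once; it reports no verdict.
The state is a dict: "time": time; "joints": joint angles; "joint_velocities": joint speeds; "joint_torque": joint torques, N m; "position": TCP position; "tool_rot": TCP orientation; "wrist_force": force on the tool from outside, world axes, zero at the start; "wrist_torque": the same for the moment, N m; "finger_gap": finger opening in mm.
Only numpy, scipy, OpenCV 4.12 (cv2) and the standard library are available. Lean on these libraries where they do the work, as an engineer would, in place of code of your own. Each camera call takes 0.05 s, during which the arm holds its last target. There are 200 camera calls.

### The job

Switch the test console's air to the nest on its deck that holds the valve head (the other nest is closed by an orange plug). First pull the red shut-off handle fully out, then, with it still out, slide the blue selector all the way against its end stop on the valve's side, and finally push the red handle fully home again. Never shift the selector while the red handle is in, let go of everything at the end, and leave the things standing around the console where they are.

Things in the scene. Friction and masses are not known exactly. Their poses are not given: they have to be found in the camera images.
- console: Fixed grey test console 286 x 432 x 331 mm (x, y, z); origin: centre of its underside, x to its back, y to its left, z up. Its control panel rises 25 deg from x=-133, z=96 to x=43, z=178 mm, facing up and to the front; behind it an upright wall. Two white 50 mm nests on the deck at x=45 mm, y=+150 (left) and -10 mm (right), a gauge at y=-130.
- deck_edge (a point): Middle of the lower front edge of the console's blue deck (console's x=-61 mm), 313 mm above the table, 432 mm wide along the console's y. The deck overhangs the panel, so the handles cannot be taken with an upright gripper: come in along the panel's normal, 25 deg from vertical, leaning towards the console's front.
- selector (a joint): Travel of the blue selector along the console's y: 0 in mid-track (y = 70 mm), +0.050 at the left end stop, -0.050 at the right end stop. Slides with about 3 N and stays where it is left.
- selector_grip (a point): Grip point in the middle of the blue selector paddle, 45 mm above the panel. Paddle: 60 mm long up the slope, 16 mm thick (across, y), standing from 13 to 60 mm above the panel. Frame: x up the slope, y sliding direction (console's y), z the panel's outward normal. The end stops are 12 mm high; the paddle's 40 mm wide foot meets them.
- shutoff (a joint): Travel of the red shut-off handle along the panel's normal: 0 home (pushed in), +0.038 fully out. Slides with about 4 N and stays where it is left.
- shutoff_grip (a point): Middle of the crossbar of the red shut-off T-handle (console's y=-130 mm), 53 mm above the panel when home; moves with the handle. Crossbar: 60 mm long up the slope, 18 mm thick across (y), 20 mm deep along the normal, on a 14 mm stem. Frame: x up the slope, y the console's y, z the panel's outward normal (pulling direction).
- test_valve: Valve head, black cap on a steel body, 50 x 50 x 124 mm, clamped upright in the left or the right nest on the deck (fixed). Origin at its foot, 343 mm above the table. Its nest is the one to select.
- plug: Orange blanking plug, 48 mm across and 42 mm high, fixed in the other nest. Origin at its foot.
- spare_valve: Bystander: loose valve head standing on the table left of the console, 50 x 50 x 120 mm; origin at the centre of its foot.
- tape: Bystander: roll of green tape lying flat on the table in front of the console, 90 x 90 x 19 mm; origin at the centre of its underside.
- grease_pot: Bystander: white pot with blue cap standing on the table right of the console, 45 mm across, 52 mm high; origin at the centre of its underside.

How it is judged (in metres and radians):
On the way, in this order (a step that is already met when the one before it is completed fails the run):
1. the red handle is fully out (within 5 mm of its stop) (value of joint shutoff above 0.033 m), for 0.2 s.
2. with the red handle still out, the selector is at the end stop on the valve's side (within 3 mm) (value of joint shutoff above 0.033 m and ((y of test_valve in the frame of console above 0.07 m and value of joint selector above 0.047 m) or (y of test_valve in the frame of console below 0.07 m and value of joint selector below -0.047 m))), for 0.2 s.
At the end, for the whole second after the job is handed in: The selector stands within 3 mm of the end stop on the side of the nest that holds the valve, the red handle is home within 3 mm, and both are at rest (((y of test_valve in the frame of console above 0.07 m and value of joint selector above 0.047 m) or (y of test_valve in the frame of console below 0.07 m and value of joint selector below -0.047 m)) and value of joint shutoff below 0.003 m and velocity of joint selector between -0.005 and 0.005 m/s and velocity of joint shutoff between -0.005 and 0.005 m/s); the robot touches nothing.
It fails at once if the selector is shifted (more than 8 mm from its start, short of an end stop) while the red handle is not pulled out (less than 20 mm out) (value of joint shutoff below 0.02 m and distance of selector_grip from where it was at the start of the episode above 0.008 m and value of joint selector between -0.043 and 0.043 m).
It fails at once if a bystander is moved more than 30 mm (distance of any of spare_valve, tape, grease_pot from where it was at the start of the episode above 0.03 m).
It fails at once if the spare valve is tipped over (angle between spare_valve's own z axis and vertical above 0.6 rad).
It also fails if it takes over 58 s, if anything falls off the work surface, if the arm or the gripper's body presses on something with over 40 N, if the wrist force passes 120 N, or if a joint passes its speed limit or range.

## Working session

There is one attempt and no reset: what is moved stays moved. The work goes in short steps, Python scripts to look and compute and a tool call to move; the robot and the scene stay as the last step left them, time stands still between calls to the robot, and variables do not carry over. Pictures are saved under pics/ and viewed, about 8 in all and at most 12, crops included, and the job is handed in when it is done.

Besides the shell and the picture viewer there is one more tool, called as name([rows], argument=value, ...), one row to a line, values as JSON. play_rows: Moves the arm, as the interface text tells. Its arguments: {"type":"object","properties":{"steps":{"type":"array","items":{"type":"object","properties":{"dx":{"type":"number"},"dy":{"type":"number"},"dz":{"type":"number"},"rx":{"type":"number"},"ry":{"type":"number"},"rz":{"type":"number"},"hand":{"type":"number"}}}},"newtons":{"type":"number"}},"required":["steps"]}

```bash
mkdir -p pics
python3 - <<'E'
from plant import *
import cv2,numpy as np
s=read_state();print(s)
for n in("scene","top"):
    c=camera(n);cv2.imwrite(f"pics/{n}0.png",c["image"][...,::-1]);print(n,c["camera_matrix"].tolist(),np.round(c["T"],4).tolist())
    np.savez(n+"0.npz",K=c["camera_matrix"],T=c["T"])
print(camera("wrist")["T_tool_cam"].tolist(), camera("wrist")["camera_matrix"].tolist())
E
```

```text
{'time': 0.0, 'joints': array([ 1.02549963e+00,  4.94200617e-01,  1.34617007e+00, -2.30112249e-05,
        1.30250229e+00, -9.54642840e-02]), 'joint_velocities': array([-0.00109106, -0.00125203, -0.00028972,  0.00182082, -0.00060021,
       -0.00164379]), 'joint_torque': array([ 8.50819924e-04, -8.82163239e+01, -3.83876002e+01, -8.34654475e-05,
        1.01028965e-02,  3.68341534e-05]), 'position': array([271.54323917, 562.50373585, 230.67622701]), 'tool_rot': array([ 2.23021656e-01,  9.74813280e-01, -6.11082341e-04, -1.91077583e-04]), 'wrist_force': array([ 0.0463762 , -0.66011512,  0.30001839]), 'wrist_torque': array([ 0.04369446,  0.00622037, -0.00447051]), 'finger_gap': 85.63046563530807}
scene [[518.3551938891534, 0.0, 317.66392508000655], [0.0, 518.3551938891534, 238.69552473408564], [0.0, 0.0, 1.0]] [[-0.8517, -0.1993, 0.4846, -73.27], [-0.5235, 0.3625, -0.771, 1028.5305], [-0.022, -0.9104, -0.4131, 778.6113], [0.0, 0.0, 0.0, 1.0]]
top [[617.3467185090896, 0.0, 327.7111135672702], [0.0, 617.3467185090896, 250.259252373134], [0.0, 0.0, 1.0]] [[0.1263, -0.8889, 0.4404, 22.3046], [-0.9919, -0.1176, 0.0473, -30.2075], [0.0097, -0.4428, -0.8966, 1406.5371], [0.0, 0.0, 0.0, 1.0]]
[[0.0004479945784020909, -0.9472383593391476, -0.3205297020516756, 83.33880163682028], [0.9999997282892721, 0.0006120037051180952, -0.00041094141362036307, -0.9803108628361201], [0.0005854248356784277, -0.3205294308607919, 0.947238376138666, -141.61975330458708], [0.0, 0.0, 0.0, 1.0]] [[393.0172119722549, 0.0, 319.15644498583555], [0.0, 393.0172119722549, 233.3455999967471], [0.0, 0.0, 1.0]]
```

View pics/scene0.png

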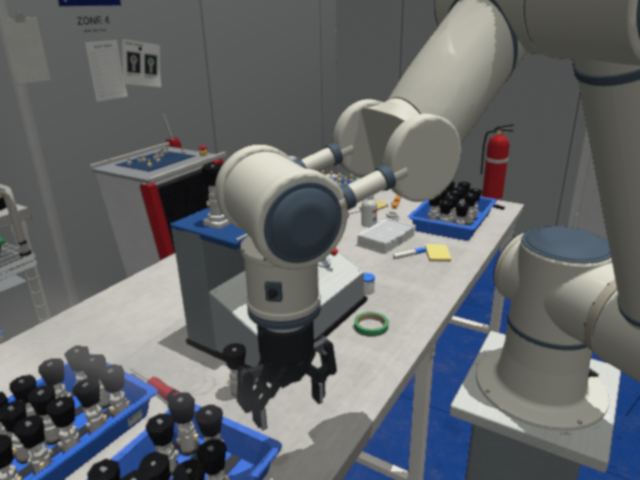

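View pics/top0.png

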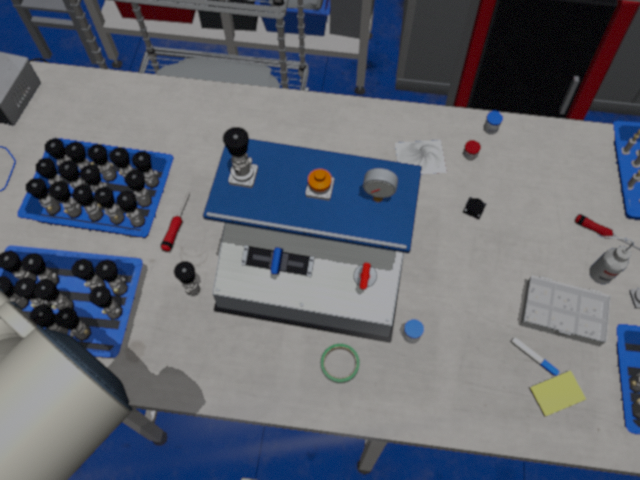

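The scene view shows the console in the distance behind the gripper. The top view shows the valve in the left nest at (240,170), the orange plug at (319,180), the red handle at (366,276) and the blue selector at (277,262). I'll enlarge this area for the measurement.

Run:
```python
import cv2
i=cv2.imread("pics/top0.png")[130:340,195:435]
cv2.imwrite("pics/top0c.png",cv2.resize(i,None,fx=3.3,fy=2.85,interpolation=cv2.INTER_CUBIC) if 0 else cv2.resize(i,None,fx=2.85,fy=2.85,interpolation=cv2.INTER_CUBIC))
```

```text
(no output)
```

View pics/top0c.png

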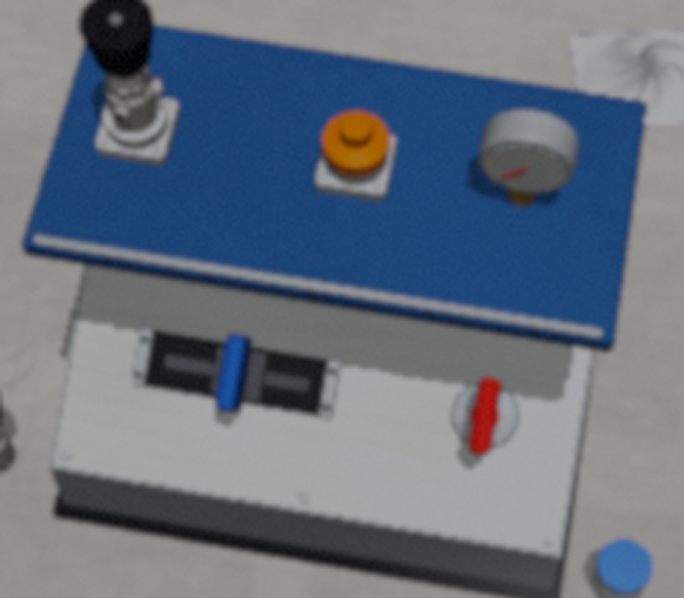

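The crop shows the deck's lower front corners at (24,248) and (608,346). The nests are at about (138,130) and (356,163), the paddle top runs (237,340)–(228,408), and the red bar runs (489,382)–(480,450). I'll fit the console pose.

```bash
cat > h.py <<'E'
import numpy as np
from scipy.optimize import least_squares
from scipy.spatial.transform import Rotation as R
def proj(P,K,T):
    q=(np.atleast_2d(P)-T[:3,3])@T[:3,:3]; q=q@K.T; return q[:,:2]/q[:,2:]
def ray(uv,K,T):
    d=T[:3,:3]@np.linalg.solve(K,[uv[0],uv[1],1]); return T[:3,3],d/np.linalg.norm(d)
def world(P,p): # console->world, p=x,y,yaw
    return np.atleast_2d(P)@R.from_euler('z',p[2]).as_matrix().T+[p[0],p[1],0]
S=np.array([np.cos(np.radians(25)),0,np.sin(np.radians(25))]);N=np.array([-S[2],0,S[0]])
E0=np.array([-133,0,96.])
E
python3 - <<'E'
from h import *
d=np.load("top0.npz");K,T=d["K"],d["T"]
f=lambda a:np.array(a)/2.85+[195,130]-0.3
obj=np.array([[-61,216,313],[-61,-216,313],[45,150,341],[45,-10,341],[-133,216,96],[-133,-216,96]],float)
uv=f([(24,250),(608,347),(138,130),(356,163),(57,470),(560,550)])
for n in(4,6):
    r=least_squares(lambda p:(proj(world(obj[:n],p),K,T)-uv[:n]).ravel(),[700,0,0]);print(r.x,np.round(proj(world(obj,r.x),K,T)-uv,1).tolist())
p=r.x
r4=least_squares(lambda p:(proj(world(obj[:4],p),K,T)-uv[:4]).ravel(),[700,0,0]).x
# paddle top and bar top: slope coordinate s & y given height above panel
for n,h,pts in(("sel",60,[(237,338),(228,409)]),("bar",63,[(489,380),(480,452)])):
    for q in pts:
        s=least_squares(lambda a:(proj(world(E0+a[0]*S+h*N+[0,a[1],0],r4),K,T)-f(q)).ravel(),[100,0]).x;print(n,s)
E
```

```text
[ 6.45853807e+02  7.39691022e+01 -5.14217879e-02] [[-3.3, 1.3], [4.1, 2.2], [-0.6, -2.6], [-0.3, -2.0], [-6.6, -2.4], [4.3, 1.9]]
[ 6.46214634e+02  7.34966516e+01 -4.52527937e-02] [[-3.0, 1.8], [4.6, 1.5], [-0.6, -2.3], [-0.2, -2.1], [-6.1, -2.0], [5.0, 1.3]]
sel [124.7076937   65.22437507]
sel [70.1571147  62.98128145]
bar [ 124.64495236 -129.42370042]
bar [  70.02566057 -131.603089  ]
```

```bash
cat >> h.py <<'E'
p0=np.array([646,74,-0.045])
def tgt(p=p0):
    Y=np.array([0,1.,0]);M=R.from_euler('z',p[2]).as_matrix()@np.c_[-S,Y,-N];return M
def plan(pos,M,st):
    Rc=R.from_quat(st["tool_rot"]); d=np.asarray(pos)-st["position"]
    rv=(Rc.inv()*R.from_matrix(M)).as_rotvec(degrees=True)
    print("t",round(st["time"],2),"pos",st["position"].round(1),"F",st["wrist_force"].round(1),"gap",round(st["finger_gap"],1))
    print("tool shift mm",(Rc.inv().apply(d)).round(1),"|",np.linalg.norm(d).round(1),"rot deg",rv.round(2))
def grip(s,y,h,p=p0): return world(E0+s*S+h*N+np.array([0,y,0]),p)[0]
E
python3 - <<'E'
from h import *
from plant import *
st=read_state()
print(grip(97,-130,53),grip(97,64,45))
plan([470,-45,320],tgt(),st)
E
```

```text
[572.73338061 -52.832511   185.0282841 ] [584.837958   140.81900591 177.77782181]
t 0.2 pos [271.6 562.7 230.9] F [-0.4 -0.8  0.9] gap 85.4
tool shift mm [-442.8 -461.   -88.8] | 645.4 rot deg [ -5.1  -24.67 -22.82]
```

play_rows([
  {"dx": -0.0246,"dy": -0.0256,"dz": -0.005},
  {"dx": -0.0246,"dy": -0.0256,"dz": -0.005},
  {"dx": -0.0246,"dy": -0.0256,"dz": -0.005},
  {"dx": -0.0246,"dy": -0.0256,"dz": -0.005},
  {"dx": -0.0246,"dy": -0.0256,"dz": -0.005},
  {"dx": -0.0246,"dy": -0.0256,"dz": -0.005},
  {"dx": -0.0246,"dy": -0.0256,"dz": -0.005},
  {"dx": -0.0246,"dy": -0.0256,"dz": -0.005},
  {"dx": -0.0246,"dy": -0.0256,"dz": -0.005},
  {"dx": -0.0246,"dy": -0.0256,"dz": -0.005},
  {"dx": -0.0246,"dy": -0.0256,"dz": -0.005},
  {"dx": -0.0246,"dy": -0.0256,"dz": -0.005},
  {"dx": -0.0246,"dy": -0.0256,"dz": -0.005},
  {"dx": -0.0246,"dy": -0.0256,"dz": -0.005},
  {"dx": -0.0246,"dy": -0.0256,"dz": -0.005},
  {"dx": -0.0246,"dy": -0.0256,"dz": -0.005},
  {"dx": -0.0246,"dy": -0.0256,"dz": -0.005},
  {"dx": -0.0246,"dy": -0.0256,"dz": -0.005},
])

```text
schema error: expected keys dx, dy, dz, rx, ry, rz, hand
```

play_rows([
  {"rx": -0.85,"ry": -4.1,"rz": -3.8},
  {"rx": -0.85,"ry": -4.1,"rz": -3.8},
  {"rx": -0.85,"ry": -4.1,"rz": -3.8},
  {"rx": -0.85,"ry": -4.1,"rz": -3.8},
  {"rx": -0.85,"ry": -4.1,"rz": -3.8},
  {"rx": -0.85,"ry": -4.1,"rz": -3.8},
  {},
])

```text
schema error: expected keys dx, dy, dz, rx, ry, rz, hand
```

Run:
```python
from h import *
from plant import *
import cv2
st=read_state();c=camera("wrist")
plan(grip(97,-130,53+150),tgt(),st);plan(grip(97,-130,53),tgt(),st)
T=np.eye(4);T[:3,:3]=R.from_quat(st["tool_rot"]).as_matrix();T[:3,3]=st["position"];T=T@c["T_tool_cam"]
np.savez("w1.npz",K=c["camera_matrix"],T=T)
cv2.imwrite("pics/w1.png",c["image"][...,::-1])
for y,h in((-130,63),(64,60)):
  for s in(67,127):print(y,s,proj(grip(s,y,h),c["camera_matrix"],T).round(0))
```

```text
t 0.2 pos [271.6 562.7 230.9] F [-0.4 -0.8  0.9] gap 85.4
tool shift mm [-480.5 -448.4  -89.8] | 663.3 rot deg [ -5.1  -24.67 -22.82]
t 0.2 pos [271.6 562.7 230.9] F [-0.4 -0.8  0.9] gap 85.4
tool shift mm [-538.8 -423.3   46.1] | 686.7 rot deg [ -5.1  -24.67 -22.82]
-130 67 [[-141.  762.]]
-130 127 [[-128.  834.]]
64 67 [[ 32. 714.]]
64 127 [[ 49. 790.]]
```

View pics/w1.png

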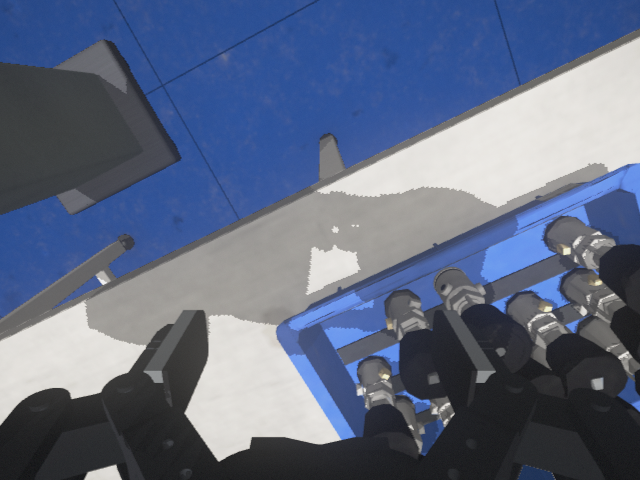

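The call was refused because every key is required. The picture only shows the start position, over the blue tray.

play_rows([
  {"dx": -0.0246,"dy": -0.0256,"dz": -0.005,"rx": 0,"ry": 0,"rz": 0,"hand": 0.085},
  {"dx": -0.0246,"dy": -0.0256,"dz": -0.005,"rx": 0,"ry": 0,"rz": 0,"hand": 0.085},
  {"dx": -0.0246,"dy": -0.0256,"dz": -0.005,"rx": 0,"ry": 0,"rz": 0,"hand": 0.085},
  {"dx": -0.0246,"dy": -0.0256,"dz": -0.005,"rx": 0,"ry": 0,"rz": 0,"hand": 0.085},
  {"dx": -0.0246,"dy": -0.0256,"dz": -0.005,"rx": 0,"ry": 0,"rz": 0,"hand": 0.085},
  {"dx": -0.0246,"dy": -0.0256,"dz": -0.005,"rx": 0,"ry": 0,"rz": 0,"hand": 0.085},
  {"dx": -0.0246,"dy": -0.0256,"dz": -0.005,"rx": 0,"ry": 0,"rz": 0,"hand": 0.085},
  {"dx": -0.0246,"dy": -0.0256,"dz": -0.005,"rx": 0,"ry": 0,"rz": 0,"hand": 0.085},
  {"dx": -0.0246,"dy": -0.0256,"dz": -0.005,"rx": 0,"ry": 0,"rz": 0,"hand": 0.085},
  {"dx": -0.0246,"dy": -0.0256,"dz": -0.005,"rx": 0,"ry": 0,"rz": 0,"hand": 0.085},
  {"dx": -0.0246,"dy": -0.0256,"dz": -0.005,"rx": 0,"ry": 0,"rz": 0,"hand": 0.085},
  {"dx": -0.0246,"dy": -0.0256,"dz": -0.005,"rx": 0,"ry": 0,"rz": 0,"hand": 0.085},
  {"dx": -0.0246,"dy": -0.0256,"dz": -0.005,"rx": 0,"ry": 0,"rz": 0,"hand": 0.085},
  {"dx": -0.0246,"dy": -0.0256,"dz": -0.005,"rx": 0,"ry": 0,"rz": 0,"hand": 0.085},
  {"dx": -0.0246,"dy": -0.0256,"dz": -0.005,"rx": 0,"ry": 0,"rz": 0,"hand": 0.085},
  {"dx": -0.0246,"dy": -0.0256,"dz": -0.005,"rx": 0,"ry": 0,"rz": 0,"hand": 0.085},
  {"dx": -0.0246,"dy": -0.0256,"dz": -0.005,"rx": 0,"ry": 0,"rz": 0,"hand": 0.085},
  {"dx": -0.0246,"dy": -0.0256,"dz": -0.005,"rx": 0,"ry": 0,"rz": 0,"hand": 0.085},
])

```text
time: 2.05
position: [474.7, -65.3, 324.0]
tool_rot: [0.22, 0.975, -0.0, 0.001]
wrist_force: [1.6, 0.9, -0.0]
finger_gap: 84.8
```

play_rows([
  {"dx": 0,"dy": 0,"dz": 0,"rx": -0.85,"ry": -4.1,"rz": -3.8,"hand": 0.085},
  {"dx": 0,"dy": 0,"dz": 0,"rx": -0.85,"ry": -4.1,"rz": -3.8,"hand": 0.085},
  {"dx": 0,"dy": 0,"dz": 0,"rx": -0.85,"ry": -4.1,"rz": -3.8,"hand": 0.085},
  {"dx": 0,"dy": 0,"dz": 0,"rx": -0.85,"ry": -4.1,"rz": -3.8,"hand": 0.085},
  {"dx": 0,"dy": 0,"dz": 0,"rx": -0.85,"ry": -4.1,"rz": -3.8,"hand": 0.085},
  {"dx": 0,"dy": 0,"dz": 0,"rx": -0.85,"ry": -4.1,"rz": -3.8,"hand": 0.085},
  {"dx": 0,"dy": 0,"dz": 0,"rx": 0,"ry": 0,"rz": 0,"hand": 0.085},
])

```text
time: 2.75
position: [476.2, -70.8, 324.4]
tool_rot: [0.014, 0.974, -0.007, 0.225]
wrist_force: [-0.3, 0.0, 0.5]
finger_gap: 84.9
```

```bash
cat > look.py <<'E'
import sys,cv2
from h import *
from plant import *
def look(n):
    st=read_state();c=camera("wrist")
    T=np.eye(4);T[:3,:3]=R.from_quat(st["tool_rot"]).as_matrix();T[:3,3]=st["position"];T=T@c["T_tool_cam"]
    np.savez(n+".npz",K=c["camera_matrix"],T=T);cv2.imwrite(f"pics/{n}.png",c["image"][...,::-1])
    for y,h in((-130,63),(64,60)):
        for s in(67,127):print(y,s,proj(grip(s,y,h),c["camera_matrix"],T).round(0))
    return st
E
python3 - <<'E'
from look import *
st=look("w2")
plan(grip(97,-130,53+150),tgt(),st);plan(grip(97,-130,53),tgt(),st)
E
```

```text
-130 67 [[349. 207.]]
-130 127 [[346. 276.]]
64 67 [[592. 210.]]
64 127 [[575. 278.]]
t 2.75 pos [476.2 -70.8 324.4] F [-0.3  0.   0.5] gap 84.9
tool shift mm [-27.7  21.9  17.2] | 39.3 rot deg [-0.03  1.03  0.89]
t 2.75 pos [476.2 -70.8 324.4] F [-0.3  0.   0.5] gap 84.9
tool shift mm [-25.1  22.  167.2] | 170.5 rot deg [-0.03  1.03  0.89]
```

View pics/w2.png

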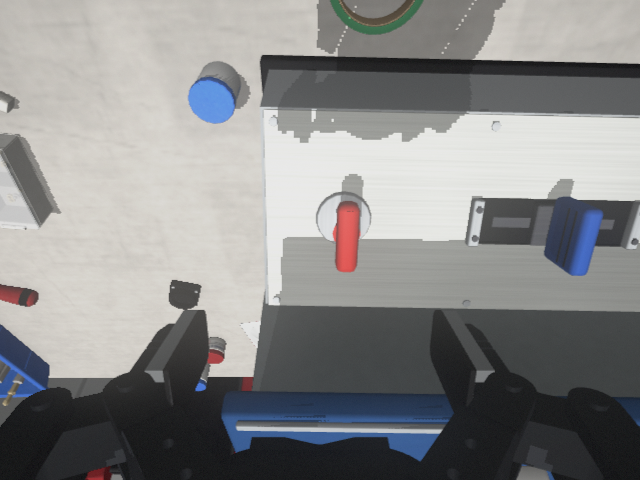

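The wrist view shows the red bar from (348,203) to (346,271) and the paddle top from (593,208) to (579,274). Both are within about 4 px (3 mm) of the model. I'll line up over the handle.

play_rows([
  {"dx": -0.01,"dy": 0.011,"dz": 0.02,"rx": 0,"ry": 0.5,"rz": 0.45,"hand": 0.06},
  {"dx": -0.01,"dy": 0.011,"dz": 0.02,"rx": 0,"ry": 0.5,"rz": 0.45,"hand": 0.06},
  {"dx": 0,"dy": 0,"dz": 0.02,"rx": 0,"ry": 0,"rz": 0,"hand": 0.06},
  {"dx": 0,"dy": 0,"dz": 0.02,"rx": 0,"ry": 0,"rz": 0,"hand": 0.06},
  {"dx": 0,"dy": 0,"dz": 0,"rx": 0,"ry": 0,"rz": 0,"hand": 0.06},
])

```text
time: 3.3
position: [535.4, -51.2, 261.0]
tool_rot: [0.03, 0.977, -0.005, 0.213]
wrist_force: [-0.9, -0.2, -0.5]
finger_gap: 60.0
```

Run:
```python
from look import *
st=look("w3")
plan(grip(90,-130,34),tgt(),st)
```

```text
-130 67 [[320. 205.]]
-130 127 [[322. 299.]]
64 67 [[660. 199.]]
64 127 [[635. 294.]]
t 3.3 pos [535.4 -51.2 261. ] F [-0.9 -0.2 -0.5] gap 60.0
tool shift mm [  4.6   0.4 103.7] | 103.8 rot deg [-0.26 -0.38 -0.89]
```

View pics/w3.png

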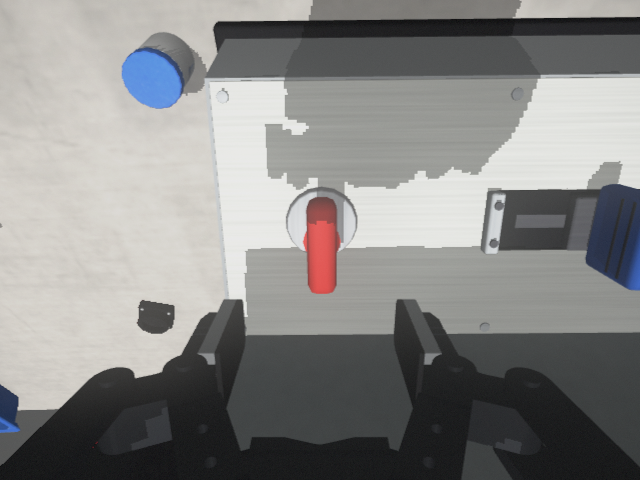

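The bar sits midway between the fingers at (321,199)–(322,292), so I'll advance onto it.

play_rows([
  {"dx": 0.0015,"dy": 0,"dz": 0.021,"rx": -0.1,"ry": -0.2,"rz": -0.3,"hand": 0.06},
  {"dx": 0.0015,"dy": 0,"dz": 0.021,"rx": -0.1,"ry": -0.2,"rz": -0.3,"hand": 0.06},
  {"dx": 0.0015,"dy": 0,"dz": 0.021,"rx": 0,"ry": 0,"rz": -0.2,"hand": 0.06},
  {"dx": 0,"dy": 0,"dz": 0.02,"rx": 0,"ry": 0,"rz": 0,"hand": 0.06},
  {"dx": 0,"dy": 0,"dz": 0.018,"rx": 0,"ry": 0,"rz": 0,"hand": 0.06},
  {"dx": 0,"dy": 0,"dz": 0,"rx": 0,"ry": 0,"rz": 0,"hand": 0.06},
])

```text
time: 3.95
position: [578.8, -53.8, 173.2]
tool_rot: [0.025, 0.975, -0.005, 0.219]
wrist_force: [-0.4, 0.4, 1.1]
finger_gap: 59.9
```

Run:
```python
from look import *
plan(grip(90,-130,34),tgt(),read_state())
```

```text
t 3.95 pos [578.8 -53.8 173.2] F [-0.4  0.4  1.1] gap 59.9
tool shift mm [7.6 0.6 5.6] | 9.5 rot deg [-0.13  0.33 -0.35]
```

play_rows([
  {"dx": 0.006,"dy": 0,"dz": 0.005,"rx": 0,"ry": 0,"rz": 0,"hand": 0.06},
  {"dx": 0,"dy": 0,"dz": 0,"rx": 0,"ry": 0,"rz": 0,"hand": 0.0},
  {"dx": 0,"dy": 0,"dz": 0,"rx": 0,"ry": 0,"rz": 0,"hand": 0.0},
  {"dx": 0,"dy": 0,"dz": 0,"rx": 0,"ry": 0,"rz": 0,"hand": 0.0},
  {"dx": 0,"dy": 0,"dz": 0,"rx": 0,"ry": 0,"rz": 0,"hand": 0.0},
  {"dx": 0,"dy": 0,"dz": 0,"rx": 0,"ry": 0,"rz": 0,"hand": 0.0},
  {"dx": 0,"dy": 0,"dz": 0,"rx": 0,"ry": 0,"rz": 0,"hand": 0.0},
], newtons=50)

```text
time: 4.65
position: [575.0, -52.1, 170.5]
tool_rot: [0.025, 0.975, -0.005, 0.22]
wrist_force: [1.0, -1.2, -5.6]
finger_gap: 17.4
```

play_rows([
  {"dx": 0,"dy": 0,"dz": -0.006,"rx": 0,"ry": 0,"rz": 0,"hand": 0},
  {"dx": 0,"dy": 0,"dz": -0.006,"rx": 0,"ry": 0,"rz": 0,"hand": 0},
  {"dx": 0,"dy": 0,"dz": -0.006,"rx": 0,"ry": 0,"rz": 0,"hand": 0},
  {"dx": 0,"dy": 0,"dz": -0.006,"rx": 0,"ry": 0,"rz": 0,"hand": 0},
  {"dx": 0,"dy": 0,"dz": -0.006,"rx": 0,"ry": 0,"rz": 0,"hand": 0},
  {"dx": 0,"dy": 0,"dz": -0.005,"rx": 0,"ry": 0,"rz": 0,"hand": 0},
  {"dx": 0,"dy": 0,"dz": 0,"rx": 0,"ry": 0,"rz": 0,"hand": 0},
])

```text
time: 5.35
position: [558.7, -51.2, 204.9]
tool_rot: [0.026, 0.975, -0.004, 0.22]
wrist_force: [13.5, 2.1, -19.9]
finger_gap: 16.8
```

Run:
```python
from look import *
s=read_state()
print(R.from_quat(s["tool_rot"]).as_matrix()[:,2]@(s["position"]-[575,-52.1,170.5]))
plan([575,-52.1,170.5]+world(N*38,[0,0,p0[2]])[0],tgt(),s)
```

```text
-38.07744733107847
t 5.35 pos [558.7 -51.2 204.9] F [ 13.5   2.1 -19.9] gap 16.8
tool shift mm [-0.3 -0.1  0.1] | 0.3 rot deg [-0.02  0.46 -0.43]
```

play_rows([
  {"dx": 0,"dy": 0,"dz": 0,"rx": 0,"ry": 0,"rz": 0,"hand": 0.06},
  {"dx": 0,"dy": 0,"dz": 0,"rx": 0,"ry": 0,"rz": 0,"hand": 0.06},
  {"dx": 0,"dy": 0,"dz": 0,"rx": 0,"ry": 0,"rz": 0,"hand": 0.06},
  {"dx": 0,"dy": 0,"dz": 0,"rx": 0,"ry": 0,"rz": 0,"hand": 0.06},
  {"dx": 0,"dy": 0,"dz": -0.018,"rx": 0,"ry": 0,"rz": 0,"hand": 0.06},
  {"dx": 0,"dy": 0,"dz": -0.018,"rx": 0,"ry": 0,"rz": 0,"hand": 0.06},
  {"dx": 0,"dy": 0,"dz": -0.018,"rx": 0,"ry": 0,"rz": 0,"hand": 0.06},
  {"dx": 0,"dy": 0,"dz": 0,"rx": 0,"ry": 0,"rz": 0,"hand": 0.06},
])

```text
time: 6.15
position: [534.2, -50.4, 256.3]
tool_rot: [0.026, 0.975, -0.005, 0.22]
wrist_force: [0.4, -0.2, -0.2]
finger_gap: 60.1
```

Run:
```python
from look import *
s=read_state()
plan(grip(90,64,115),tgt(),s)
```

```text
t 6.15 pos [534.2 -50.4 256.3] F [ 0.4 -0.2 -0.2] gap 60.1
tool shift mm [  3.8 193.3  18.8] | 194.2 rot deg [-0.04  0.47 -0.44]
```

play_rows([
  {"dx": 0,"dy": 0.024,"dz": 0,"rx": 0,"ry": 0,"rz": 0,"hand": 0.06},
  {"dx": 0,"dy": 0.024,"dz": 0,"rx": 0,"ry": 0,"rz": 0,"hand": 0.06},
  {"dx": 0,"dy": 0.024,"dz": 0,"rx": 0,"ry": 0,"rz": 0,"hand": 0.06},
  {"dx": 0,"dy": 0.024,"dz": 0,"rx": 0,"ry": 0,"rz": 0,"hand": 0.06},
  {"dx": 0,"dy": 0.024,"dz": 0,"rx": 0,"ry": 0,"rz": 0,"hand": 0.06},
  {"dx": 0,"dy": 0.024,"dz": 0,"rx": 0,"ry": 0,"rz": 0,"hand": 0.06},
  {"dx": 0,"dy": 0.024,"dz": 0,"rx": 0,"ry": 0,"rz": 0,"hand": 0.06},
  {"dx": 0,"dy": 0.023,"dz": 0,"rx": 0,"ry": 0,"rz": 0,"hand": 0.06},
  {"dx": 0,"dy": 0,"dz": 0,"rx": 0,"ry": 0,"rz": 0,"hand": 0.06},
])

```text
time: 7.05
position: [546.1, 147.5, 253.0]
tool_rot: [0.027, 0.975, -0.004, 0.221]
wrist_force: [-0.7, -0.8, -0.1]
finger_gap: 60.1
```

Run:
```python
from look import *
st=look("w4")
plan(grip(90,64,26),tgt(),st)
```

```text
-130 67 [[-41. 213.]]
-130 127 [[-10. 309.]]
64 67 [[311. 209.]]
64 127 [[313. 304.]]
t 7.05 pos [546.1 147.5 253. ] F [-0.7 -0.8 -0.1] gap 60.1
tool shift mm [  4.3  -4.9 103.6] | 103.8 rot deg [-0.06  0.52 -0.54]
```

View pics/w4.png

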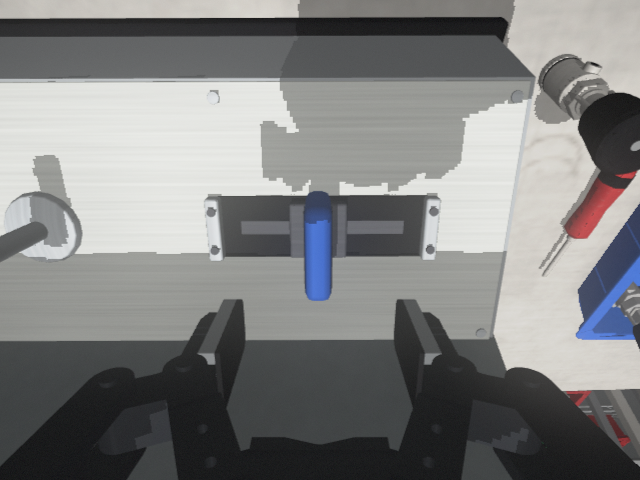

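The paddle is centred between the fingers at column 318, and the red stem at the left is visibly out. I'll go down and grip it.

play_rows([
  {"dx": 0.003,"dy": 0,"dz": 0.021,"rx": 0,"ry": 0,"rz": 0,"hand": 0.06},
  {"dx": 0.003,"dy": 0,"dz": 0.021,"rx": 0,"ry": 0,"rz": 0,"hand": 0.06},
  {"dx": 0,"dy": 0,"dz": 0.021,"rx": 0,"ry": 0,"rz": 0,"hand": 0.06},
  {"dx": 0,"dy": 0,"dz": 0.021,"rx": 0,"ry": 0,"rz": 0,"hand": 0.06},
  {"dx": 0,"dy": 0,"dz": 0.018,"rx": 0,"ry": 0,"rz": 0,"hand": 0.06},
  {"dx": 0,"dy": 0,"dz": 0,"rx": 0,"ry": 0,"rz": 0,"hand": 0.0},
  {"dx": 0,"dy": 0,"dz": 0,"rx": 0,"ry": 0,"rz": 0,"hand": 0.0},
  {"dx": 0,"dy": 0,"dz": 0,"rx": 0,"ry": 0,"rz": 0,"hand": 0.0},
  {"dx": 0,"dy": 0,"dz": 0,"rx": 0,"ry": 0,"rz": 0,"hand": 0.0},
  {"dx": 0,"dy": 0,"dz": 0,"rx": 0,"ry": 0,"rz": 0,"hand": 0.0},
  {"dx": 0,"dy": 0,"dz": 0,"rx": 0,"ry": 0,"rz": 0,"hand": 0.0},
], newtons=40)

```text
time: 8.2
position: [585.1, 140.5, 153.7]
tool_rot: [0.027, 0.975, -0.005, 0.22]
wrist_force: [10.9, 1.8, -20.5]
finger_gap: 15.4
```

Run:
```python
from look import *
plan(grip(90,70,26),tgt(),read_state())
```

```text
t 8.2 pos [585.1 140.5 153.7] F [ 10.9   1.8 -20.5] gap 15.4
tool shift mm [-2.9  6.3 -2.9] | 7.5 rot deg [-0.1   0.39 -0.6 ]
```

play_rows([
  {"dx": 0,"dy": 0.007,"dz": -0.002,"rx": 0,"ry": 0,"rz": 0,"hand": 0},
  {"dx": 0,"dy": 0.008,"dz": 0,"rx": 0,"ry": 0,"rz": 0,"hand": 0},
  {"dx": 0,"dy": 0.008,"dz": 0,"rx": 0,"ry": 0,"rz": 0,"hand": 0},
  {"dx": 0,"dy": 0.008,"dz": 0,"rx": 0,"ry": 0,"rz": 0,"hand": 0},
  {"dx": 0,"dy": 0.008,"dz": 0,"rx": 0,"ry": 0,"rz": 0,"hand": 0},
  {"dx": 0,"dy": 0.006,"dz": 0,"rx": 0,"ry": 0,"rz": 0,"hand": 0},
  {"dx": 0,"dy": 0,"dz": 0,"rx": 0,"ry": 0,"rz": 0,"hand": 0},
])

```text
time: 8.9
position: [586.7, 184.3, 154.6]
tool_rot: [0.027, 0.975, -0.006, 0.218]
wrist_force: [11.8, 3.2, -19.7]
finger_gap: 15.7
```

Run:
```python
from look import *
plan(grip(90,120,26),tgt(),read_state())
```

```text
t 8.9 pos [586.7 184.3 154.6] F [ 11.8   3.2 -19.7] gap 15.7
tool shift mm [-2.8 12.5 -2. ] | 12.9 rot deg [-0.3   0.23 -0.57]
```

play_rows([
  {"dx": 0,"dy": 0.005,"dz": -0.001,"rx": 0,"ry": 0,"rz": 0,"hand": 0},
  {"dx": 0,"dy": 0.004,"dz": 0,"rx": 0,"ry": 0,"rz": 0,"hand": 0},
  {"dx": 0,"dy": 0.003,"dz": 0,"rx": 0,"ry": 0,"rz": 0,"hand": 0},
  {"dx": 0,"dy": 0.003,"dz": 0,"rx": 0,"ry": 0,"rz": 0,"hand": 0},
])

```text
time: 9.3
position: [587.2, 198.0, 154.6]
tool_rot: [0.027, 0.976, -0.008, 0.217]
wrist_force: [9.9, -26.2, -13.4]
finger_gap: 15.3
```

play_rows([
  {"dx": 0,"dy": 0.003,"dz": 0,"rx": 0,"ry": 0,"rz": 0,"hand": 0},
  {"dx": 0,"dy": 0.002,"dz": 0,"rx": 0,"ry": 0,"rz": 0,"hand": 0},
])

```text
time: 9.5
position: [587.0, 197.9, 154.7]
tool_rot: [0.028, 0.976, -0.012, 0.216]
wrist_force: [12.3, -22.7, -12.4]
finger_gap: 15.6
```

Run:
```python
from look import *
plan(grip(90,120,26),tgt(),read_state())
```

```text
t 9.5 pos [587.  197.9 154.7] F [ 12.3 -22.7 -12.4] gap 15.6
tool shift mm [-3.1 -1.1 -1.8] | 3.7 rot deg [-0.89 -0.03 -0.49]
```

The selector is against its stop: 23 N of side force, no further motion, and y ≈ 120. I'll hold, release and retreat.

play_rows([
  {"dx": 0,"dy": 0,"dz": 0,"rx": 0,"ry": 0,"rz": 0,"hand": 0},
  {"dx": 0,"dy": 0,"dz": 0,"rx": 0,"ry": 0,"rz": 0,"hand": 0},
  {"dx": 0,"dy": 0,"dz": 0,"rx": 0,"ry": 0,"rz": 0,"hand": 0.06},
  {"dx": 0,"dy": 0,"dz": 0,"rx": 0,"ry": 0,"rz": 0,"hand": 0.06},
  {"dx": 0,"dy": 0,"dz": 0,"rx": 0,"ry": 0,"rz": 0,"hand": 0.06},
  {"dx": 0,"dy": 0,"dz": 0,"rx": 0,"ry": 0,"rz": 0,"hand": 0.06},
  {"dx": 0,"dy": 0,"dz": -0.02,"rx": 0,"ry": 0,"rz": 0,"hand": 0.06},
  {"dx": 0,"dy": 0,"dz": -0.025,"rx": 0,"ry": 0,"rz": 0,"hand": 0.06},
  {"dx": 0,"dy": 0,"dz": -0.025,"rx": 0,"ry": 0,"rz": 0,"hand": 0.06},
  {"dx": 0,"dy": 0,"dz": -0.025,"rx": 0,"ry": 0,"rz": 0,"hand": 0.06},
  {"dx": 0,"dy": 0,"dz": -0.02,"rx": 0,"ry": 0,"rz": 0,"hand": 0.06},
  {"dx": 0,"dy": 0,"dz": 0,"rx": 0,"ry": 0,"rz": 0,"hand": 0.06},
])

```text
time: 10.7
position: [536.3, 201.2, 266.1]
tool_rot: [0.028, 0.976, -0.011, 0.217]
wrist_force: [-0.2, 0.1, -0.8]
finger_gap: 60.0
```

Run:
```python
from look import *
st=look("w5")
plan(grip(90,-130,53+38+53),tgt(),st)
```

```text
-130 67 [[-94. 214.]]
-130 127 [[-62. 302.]]
64 67 [[226. 211.]]
64 127 [[234. 300.]]
t 10.7 pos [536.3 201.2 266.1] F [-0.2  0.1 -0.8] gap 60.0
tool shift mm [  -4.5 -252.1    6.3] | 252.2 rot deg [-0.82  0.14 -0.54]
```

View pics/w5.png

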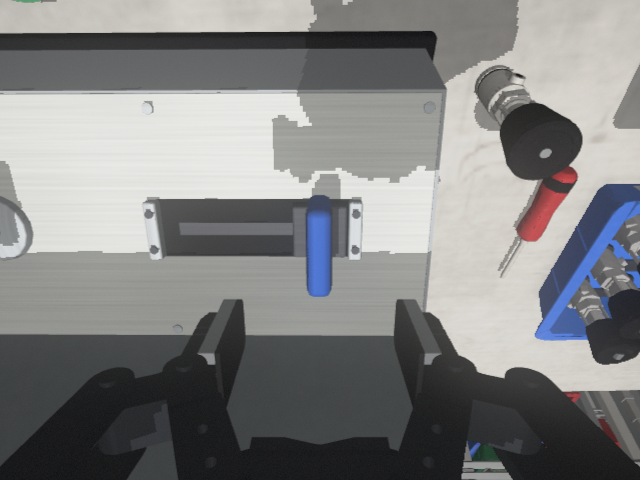

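The paddle now stands at the track's valve-side end: its foot's edge (346) meets the stop (349). I'll return to the red handle with the fingers shut, to push it home with the fingertips.

Run:
```python
from look import *
g=np.array([575,-52.1,170.5]);M=tgt()
rel=R.from_euler('z',-p0[2]).apply(g-[p0[0],p0[1],0])-E0
print("model s,y,h of grip",rel@S,rel[1],rel@N)
plan(grip(rel@S,-130,130),M,read_state())
```

```text
model s,y,h of grip 92.88239250688085 -129.16626709058679 38.88988402898863
t 10.75 pos [536.3 201.1 264.9] F [ 0.3 -0.1 -0.6] gap 60.0
tool shift mm [  -7.8 -251.7   19.3] | 252.5 rot deg [-0.85  0.08 -0.54]
```

play_rows([
  {"dx": -0.001,"dy": -0.025,"dz": 0,"rx": -0.4,"ry": 0,"rz": -0.25,"hand": 0},
  {"dx": -0.001,"dy": -0.025,"dz": 0,"rx": -0.4,"ry": 0,"rz": -0.25,"hand": 0},
  {"dx": -0.001,"dy": -0.025,"dz": 0,"rx": 0,"ry": 0,"rz": 0,"hand": 0},
  {"dx": -0.001,"dy": -0.025,"dz": 0,"rx": 0,"ry": 0,"rz": 0,"hand": 0},
  {"dx": -0.001,"dy": -0.025,"dz": 0,"rx": 0,"ry": 0,"rz": 0,"hand": 0},
  {"dx": -0.001,"dy": -0.025,"dz": 0,"rx": 0,"ry": 0,"rz": 0,"hand": 0},
  {"dx": -0.001,"dy": -0.025,"dz": 0,"rx": 0,"ry": 0,"rz": 0,"hand": 0},
  {"dx": -0.001,"dy": -0.025,"dz": 0,"rx": 0,"ry": 0,"rz": 0,"hand": 0},
  {"dx": 0,"dy": -0.025,"dz": 0,"rx": 0,"ry": 0,"rz": 0,"hand": 0},
  {"dx": 0,"dy": -0.022,"dz": 0,"rx": 0,"ry": 0,"rz": 0,"hand": 0},
  {"dx": 0,"dy": 0,"dz": 0,"rx": 0,"ry": 0,"rz": 0,"hand": 0},
])

```text
time: 11.85
position: [531.5, -56.8, 258.9]
tool_rot: [0.022, 0.977, -0.006, 0.213]
wrist_force: [-0.5, 0.4, 0.5]
finger_gap: -0.1
```

Run:
```python
from look import *
st=look("w6")
plan(grip(92.9,-129.2,106),tgt(),st)
```

```text
-130 67 [[331. 212.]]
-130 127 [[330. 306.]]
64 67 [[666. 211.]]
64 127 [[640. 304.]]
t 11.85 pos [531.5 -56.8 258.9] F [-0.5  0.4  0.5] gap -0.1
tool shift mm [-2.1  6.7 31.3] | 32.1 rot deg [-0.12 -0.42 -0.03]
```

View pics/w6.png

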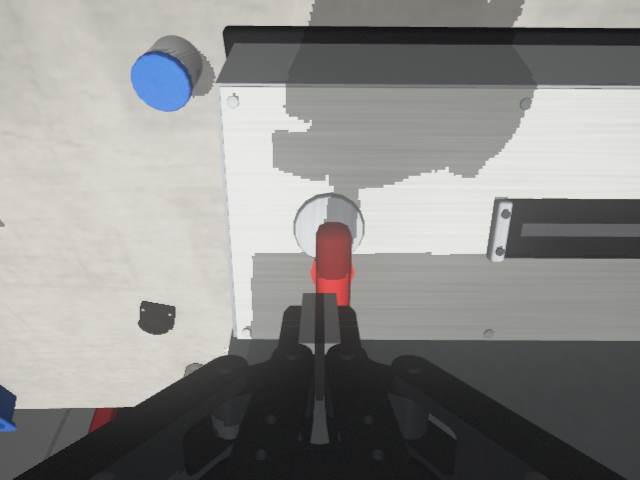

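The bar (column 333) lies about 6.5 mm to the side of the fingers (column 320), which agrees with the computed shift. I'll correct and approach.

play_rows([
  {"dx": 0,"dy": 0.0065,"dz": 0,"rx": 0,"ry": 0,"rz": 0,"hand": 0},
  {"dx": -0.001,"dy": 0,"dz": 0.015,"rx": 0,"ry": 0,"rz": 0,"hand": 0},
  {"dx": 0,"dy": 0,"dz": 0.012,"rx": 0,"ry": 0,"rz": 0,"hand": 0},
  {"dx": 0,"dy": 0,"dz": 0,"rx": 0,"ry": 0,"rz": 0,"hand": 0},
])

```text
time: 12.3
position: [543.8, -46.7, 232.3]
tool_rot: [0.022, 0.977, -0.005, 0.212]
wrist_force: [-0.0, -0.1, 0.1]
finger_gap: -0.3
```

Run:
```python
from look import *
plan(grip(92.9,-129.2,65),tgt(),read_state())
```

```text
t 12.3 pos [543.8 -46.7 232.3] F [-0.  -0.1  0.1] gap -0.3
tool shift mm [-2.8 -4.  43.1] | 43.4 rot deg [-0.05 -0.56 -0.01]
```

play_rows([
  {"dx": -0.001,"dy": -0.003,"dz": 0,"rx": 0,"ry": 0,"rz": 0,"hand": 0},
  {"dx": 0,"dy": 0,"dz": 0.005,"rx": 0,"ry": -0.3,"rz": 0,"hand": 0},
  {"dx": 0,"dy": 0,"dz": 0.006,"rx": 0,"ry": 0,"rz": 0,"hand": 0},
  {"dx": 0,"dy": 0,"dz": 0.006,"rx": 0,"ry": 0,"rz": 0,"hand": 0},
  {"dx": 0,"dy": 0,"dz": 0.006,"rx": 0,"ry": 0,"rz": 0,"hand": 0},
  {"dx": 0,"dy": 0,"dz": 0.004,"rx": 0,"ry": 0,"rz": 0,"hand": 0},
])

```text
time: 12.9
position: [556.5, -49.3, 207.3]
tool_rot: [0.021, 0.976, -0.005, 0.215]
wrist_force: [-2.0, 0.7, 3.0]
finger_gap: 0.0
```

Run:
```python
from look import *
plan(grip(92.9,-129.2,65),tgt(),read_state())
```

```text
t 12.9 pos [556.5 -49.3 207.3] F [-2.   0.7  3. ] gap 0.0
tool shift mm [-1.3 -2.  15.1] | 15.3 rot deg [-0.02 -0.19  0.07]
```

The 4 N of contact force matches the handle's sliding friction, so I'll keep pushing.

play_rows([
  {"dx": 0,"dy": -0.001,"dz": 0.005,"rx": 0,"ry": 0,"rz": 0,"hand": 0},
  {"dx": 0,"dy": 0,"dz": 0.005,"rx": 0,"ry": 0,"rz": 0,"hand": 0},
  {"dx": 0,"dy": 0,"dz": 0.003,"rx": 0,"ry": 0,"rz": 0,"hand": 0},
])

```text
time: 13.2
position: [562.6, -50.6, 194.3]
tool_rot: [0.021, 0.976, -0.005, 0.215]
wrist_force: [-1.1, 1.8, 2.8]
finger_gap: -0.0
```

play_rows([
  {"dx": 0,"dy": 0,"dz": 0.003,"rx": 0,"ry": 0,"rz": 0,"hand": 0},
  {"dx": 0,"dy": 0,"dz": 0.002,"rx": 0,"ry": 0,"rz": 0,"hand": 0},
])

```text
time: 13.4
position: [563.9, -50.5, 192.2]
tool_rot: [0.021, 0.976, -0.005, 0.216]
wrist_force: [-60.7, 1.8, 91.2]
finger_gap: 0.1
```

Run:
```python
from look import *
plan(grip(92.9,-129.2,63),tgt(),read_state())
```

```text
t 13.4 pos [563.9 -50.5 192.2] F [-60.7   1.8  91.2] gap 0.1
tool shift mm [-1.  -1.1  0.3] | 1.5 rot deg [-0.03 -0.07  0.1 ]
```

The handle is hard home: TCP is at h = 63 mm as expected, with 109 N at the wrist. I'll back off straight away.

play_rows([
  {"dx": 0,"dy": 0,"dz": -0.015,"rx": 0,"ry": 0,"rz": 0,"hand": 0},
  {"dx": 0,"dy": 0,"dz": -0.025,"rx": 0,"ry": 0,"rz": 0,"hand": 0},
  {"dx": 0,"dy": 0,"dz": -0.025,"rx": 0,"ry": 0,"rz": 0,"hand": 0},
  {"dx": 0,"dy": 0,"dz": -0.025,"rx": 0,"ry": 0,"rz": 0,"hand": 0},
  {"dx": 0,"dy": 0,"dz": -0.02,"rx": 0,"ry": 0,"rz": 0,"hand": 0},
  {"dx": 0,"dy": 0.02,"dz": 0,"rx": 0,"ry": 0,"rz": 0,"hand": 0},
  {"dx": 0,"dy": 0.02,"dz": 0,"rx": 0,"ry": 0,"rz": 0,"hand": 0},
  {"dx": 0,"dy": 0,"dz": 0,"rx": 0,"ry": 0,"rz": 0,"hand": 0},
  {"dx": 0,"dy": 0,"dz": 0,"rx": 0,"ry": 0,"rz": 0,"hand": 0},
])

```text
time: 14.3
position: [517.9, -8.4, 296.7]
tool_rot: [0.022, 0.976, -0.006, 0.217]
wrist_force: [-0.8, -0.2, 0.3]
finger_gap: 0.1
```

Run:
```python
from look import *
st=look("w7");print(st["position"],st["wrist_force"],abs(st["joint_velocities"]).max())
d=np.load("w7.npz")
print(proj([grip(s,-130,63) for s in(64,124)],d["K"],d["T"]).round(0).tolist(), "if sel at 120",proj([grip(s,120,60) for s in(67,127)],d["K"],d["T"]).round(0).tolist())
```

```text
-130 67 [[258. 192.]]
-130 127 [[262. 274.]]
64 67 [[546. 192.]]
64 127 [[531. 273.]]
[517.90384213  -8.36966656 296.68165389] [-0.76001116 -0.22817473  0.25021649] 0.01873378697896965
[[258.0, 188.0], [262.0, 270.0]] if sel at 120 [[629.0, 192.0], [608.0, 273.0]]
```

View pics/w7.png

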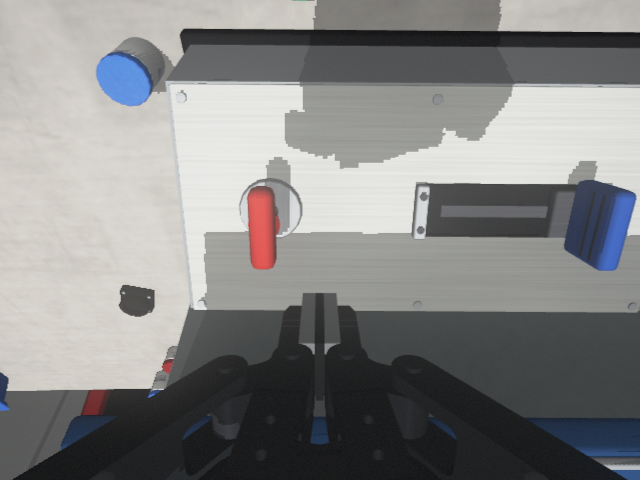

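The red bar at (261,187)–(262,268) matches the home prediction of (258,188)–(262,270). The paddle still stands at the left stop, and the gripper is free of everything. I'll hand in.

```bash
python3 -c "
from plant import *
print(close_job())"
```

```text
the job is handed in; nothing more can be done
None
```

The console's air is switched to the left nest, which holds the valve head, and the job was handed in at about 14 s. The hand-in gives no verdict.

**Sequence**
- **Handle out:** I gripped the red handle and pulled it 38 mm, to its stop.
- **Selector:** With the handle still out, I slid the blue selector left until it met its end stop. It stopped moving at about 23–26 N of side force, and the wrist picture afterwards shows its foot meeting the stop.
- **Handle home:** I pushed the red handle in with closed fingertips and then backed away.

**Last checks**
- In the final picture the red bar lies within about 3 px of where it should be when home. At the push the fingertips were within 0.5 mm of the expected home height.
- The selector is still at the left stop.
- The wrist force is about 0, so the robot touches nothing.
- The grease pot and spare valve were never touched. I did not measure their positions again at the end, and the tape was out of the last view.

**Off plan**
- **High push force:** The last push into the home stop reached about 109 N at the wrist in the reading at the end of that push. This is close to the 120 N limit, and I did not see values between readings.
- **Refused moves:** My first two move calls were refused because not all keys were given. The arm did not move.

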